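# Punch the pallet tag at the packing bench

### The arm

A 6-joint arm with a two-finger parallel gripper is mounted at the origin on the work surface. World frame = base frame: x ahead of the robot, y to its left, z up, the work surface at z = 0. Lengths are in m, angles in rad, forces in N, time in s.
With the tool pointing down it reaches from about 0.4 to 0.925 m from the base axis. Payload 3.4 kg.
Tool frame: the origin (TCP) lies at the very end of the fingers, on their centre line; the grasp point (between the pads) lies 19 mm behind it; z points along the fingers, y is the direction in which the jaws open and shut (so a half turn about z gives the same grasp; the last joint's range is limited). The gripper opens to 85 mm and grips with 20 to 120 N. Pads are 22 mm wide; open, the fingers measure 114 mm over their backs; the gripper's body (76 mm by 85 mm) begins 54 mm behind the grasp point. The pads swing forward as they close: fully open they stand 13 mm farther back than shut.
Start: joints at [1.2, 0.307, 1.506, -0, 1.328, -0.073], TCP at [0.169, 0.55, 0.196] pointing down, gripper open.
Joint ranges: [-3.12, 3.12], [-1.05, 2.28], [0.14, 2.33], [-1.42, 4.57], [0.1, 2.73], [-2.68, 2.68]. Speed limits (rad/s): [2.57, 2.57, 3.14, 3.14, 3.14, 3.14].

### API

Orientations are given as a unit quaternion [w, x, y, z].
In Python, from rig import bot, capture gives the robot as it stands. The module is installed in compiled form; this text tells all that it offers. Calls block until the motion is done:
- bot.goto(position, orientation): joint-space move of the TCP to a pose.
- bot.move_linear(position, rotation=None, v=0.15, force_limit=None): straight line of the TCP; rotation=None keeps the orientation; v is the mean speed in m/s. With force_limit (N) it stops when the force on the tool has changed by that much, and returns True; else False.
- bot.move_j(angles): joint-space move.
- bot.open_gripper() and bot.grasp(newtons=None): open the fingers fully, or close them until they stop; newtons is the grip in N (None keeps the last).
- bot.sleep(seconds).
- bot.ik(position, orientation): joint angles nearest the present ones, or None.
- capture(name): name is "scene" or "top" or "wrist"; returns a dict with "color" (384x512x3 uint8, red, green, blue), "mtx" (3x3 intrinsics, pixels), "pose" (4x4, takes a point from camera to world coordinates); the wrist camera has in their place "mount" (4x4, takes a point from camera to tool coordinates, whose origin is the TCP and whose axes are the flange's). Camera axes: x right, y up, looking along -z (the intrinsics and any distortion apply to the point x, -y, -z); pixel columns grow to the right and rows downward; lengths in m; the calibration is good to about 2 mm. A picture is of the moment at which its call begins: read the wrist's pose just before it. There is no depth.
A pose or a line that the arm cannot do raises bot.PlanningError and nothing moves.
- bot.sign_off(): hands the job in, once; it reports no verdict.
Readings, each from a call of its own:
- bot.get_time_s(): time.
- bot.get_qpos(): joint angles.
- bot.get_qd(): joint speeds.
- bot.get_joint_efforts(): joint torques, N m.
- bot.get_tcp_pos(): TCP position.
- bot.get_ee_rot(): TCP orientation.
- bot.get_ft_force(): force on the tool from outside, world axes, zero at the start.
- bot.get_torque(): the same for the moment, N m.
- bot.get_gripper_width(): finger opening in m.
Only numpy, scipy, OpenCV 4.12 (cv2) and the standard library are available. Lean on these libraries where they do the work, as an engineer would, in place of code of your own. Each camera call takes 0.05 s, during which the arm holds its last target.

### The job

Two like bench punches stand on the packing bench; a flat wooden pallet tag lies part-way into the channel of one of them. Push the tag fully home against the back of its channel, then press that punch's knob straight down until it bottoms on its stop, hold it there a moment, and let it spring back up, leaving the tag home in the channel. Do not press the other, empty punch, and do not press the knob before the tag is home.

Things in the scene. Friction and masses are not known exactly. Their poses are not given: they have to be found in the camera images.
- punch: Grey bench punch holding the tag, fixed. Origin on the bench below its knob's axis; +x runs up the channel from mouth to back stop (push this way), yaw within 0.3 rad of world. Base x -100..80, 90 wide, 20 mm high; fences 56 mm apart, x -100..30, tops z 34; back stop: column face at x 30, z to 90. Overhead arm 50 wide, x -31..30, z 55..90 mm. The like, empty punch stands 0.2 to 0.45 m to one side.
- plunger (a joint): Travel of the tagged punch's knob: 0 m up, 0.020 m at its stop, positive downward. Black round knob, 50 mm diameter, 14 mm thick, on the punch's origin axis; flat top at z = 135 mm when up, 115 mm at the stop. A spring lifts it: 6 N starts it, 14 N at the stop; it returns by itself. Its thin pin passes into the tag without catching.
- tag: Loose flat pale wooden tag 145 x 50 x 6 mm, about 40 g. Origin: centre of its underside; x along its length as the punch's x, z up. Its underside lies on the channel floor at z = 20 mm. Home, its origin is at x = -42.5 mm and its near end at x = -115 mm in the punch's frame (15 mm proud of the base); it starts 25 to 45 mm short of home. Less than 2 N on its near end slides it; the fences guide it.
- spare_plunger (a joint): The same travel for the knob of the other, empty punch of the same shape and size, to be left alone (0 = up).
Things that resemble listed ones, but are neither listed nor needed, are in the scene too. There is more than one size of the tag; the one meant has the size given above. Leave any pink look-alike of the punch alone.

How it is judged:
By the outcome, as a careful person would: the job done as asked, in the order asked, and still so for the second after the job is handed in, with the robot touching nothing.
It also fails if it takes over 40 s, if anything falls off the work surface, if the arm or the gripper's body presses on something with over 40 N, if the wrist force passes 120 N, or if a joint passes its speed limit or range.

## Working session

There is one attempt and no reset: what is moved stays moved. The work goes in short steps, each a Python script; the robot and the scene stay as the last script left them, time stands still between calls to the robot, and variables do not carry over. Pictures are saved under pics/ and viewed, and the job is handed in when it is done.

```bash
mkdir -p pics; ls; python3 - <<'E'
from rig import bot,capture
import cv2
for n in("scene","top","wrist"):
    c=capture(n); cv2.imwrite(f"pics/{n}0.png",c["color"][:,:,::-1])
    print(n,c["mtx"].tolist(),[k for k in c]); print(c.get("pose",c.get("mount")))
print(bot.get_time_s(),bot.get_tcp_pos(),bot.get_ee_rot())
E
```

```text
pics
scene [[445.37754871092517, 0.0, 249.32392374889253], [0.0, 445.37754871092517, 199.6330397626888], [0.0, 0.0, 1.0]] ['color', 'mtx', 'pose']
[[-0.74608846 -0.39223648  0.53805442  1.02035281]
 [ 0.66558203 -0.4165423   0.61926818  0.5585452 ]
 [-0.01877714  0.82014819  0.57184295  0.65354522]
 [ 0.          0.          0.          1.        ]]
top [[467.34250850810275, 0.0, 254.61824598286006], [0.0, 467.34250850810275, 194.5849357042226], [0.0, 0.0, 1.0]] ['color', 'mtx', 'pose']
[[ 8.06721233e-04  9.87223419e-01 -1.59340106e-01  3.27265599e-01]
 [-9.99295209e-01 -5.18404386e-03 -3.71780985e-02 -8.22011662e-02]
 [-3.75291156e-02  1.59257797e-01  9.86523451e-01  1.02715078e+00]
 [ 0.00000000e+00  0.00000000e+00  0.00000000e+00  1.00000000e+00]]
wrist [[338.01668102923514, 0.0, 253.7982256495341], [0.0, 338.01668102923514, 198.2053333963053], [0.0, 0.0, 1.0]] ['color', 'mtx', 'mount']
[[-5.61198089e-04  9.48836214e-01  3.15768150e-01  8.16301901e-02]
 [ 9.99999677e-01  3.50665555e-04  7.23549004e-04  1.98691790e-04]
 [ 5.75800484e-04  3.15768454e-01 -9.48836104e-01 -1.78298415e-01]
 [ 0.00000000e+00  0.00000000e+00  0.00000000e+00  1.00000000e+00]]
0.15 [0.16850466 0.54912146 0.19536197] [-1.95019995e-04  1.48347562e-01  9.88934932e-01 -8.14734425e-04]
```

View pics/top0.png

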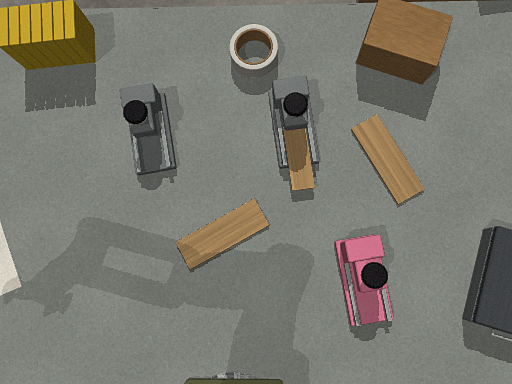

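View pics/scene0.png

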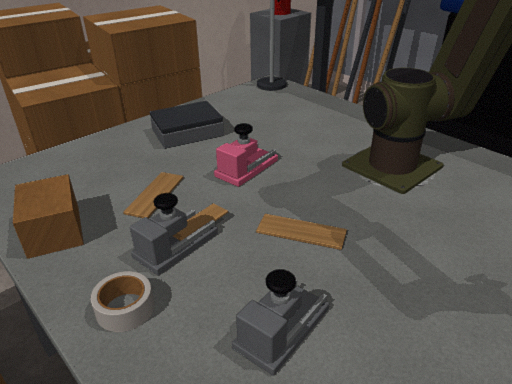

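The tagged punch is the grey one with its knob at about (295,104) in the top view; the tag's near end is at about (302,189). The empty grey punch's knob is at (135,111). Next I'll measure these.

```bash
cat > h.py <<'E'
import numpy as np,cv2
def ray(c,uv,pose=None):
    P=c["pose"] if pose is None else pose
    K=c["mtx"]; d=np.array([(uv[0]-K[0,2])/K[0,0],-(uv[1]-K[1,2])/K[1,1],-1.])
    return P[:3,3],P[:3,:3]@d
def onz(c,uv,z,pose=None):
    o,d=ray(c,uv,pose); return o+d*(z-o[2])/d[2]
def proj(c,p,pose=None):
    P=c["pose"] if pose is None else pose
    q=P[:3,:3].T@(np.asarray(p)-P[:3,3]); K=c["mtx"]
    return np.array([K[0,2]+K[0,0]*q[0]/-q[2],K[1,2]-K[1,1]*q[1]/-q[2]])
def tri(a,b):
    A=np.c_[a[1],-b[1]]; s=np.linalg.lstsq(A,b[0]-a[0],rcond=None)[0]
    p=a[0]+s[0]*a[1];q=b[0]+s[1]*b[1]; return (p+q)/2,np.linalg.norm(p-q)
E
python3 - <<'E'
from rig import bot,capture
from h import *
t=capture("top"); s=capture("scene")
cv2.imwrite("pics/topc.png",cv2.resize(t["color"][60:210,240:350,::-1],None,fx=4,fy=4,interpolation=cv2.INTER_CUBIC)[:600])
cv2.imwrite("pics/scc.png",cv2.resize(s["color"][180:280,110:250,::-1],None,fx=5,fy=5,interpolation=cv2.INTER_CUBIC))
im=t["color"]; g=im.max(2)
m=(g<45).astype(np.uint8); n,l,st,ce=cv2.connectedComponentsWithStats(m)
for i in range(1,n):
    if st[i,4]>150: print("top",st[i],ce[i],onz(t,ce[i],.135))
hsv=cv2.cvtColor(im,cv2.COLOR_RGB2HSV)
m=((hsv[...,1]>70)&(hsv[...,0]>5)&(hsv[...,0]<25)&(g>90)).astype(np.uint8); n,l,st,ce=cv2.connectedComponentsWithStats(m)
for i in range(1,n):
    if st[i,4]>300:
        r=cv2.minAreaRect(cv2.findContours((l==i).astype(np.uint8),0,1)[0][0]); b=cv2.boxPoints(r)
        print("tag",st[i],b.round(1).tolist()); print(np.array([onz(t,p,.026) for p in b]).round(4).tolist())
E
```

```text
top [283  93  25  24 468] [295.23076923 104.05769231] [ 0.653487   -0.12933838  0.135     ]
top [123 100  25  24 453] [135.00441501 111.67770419] [0.64162075 0.19242494 0.135     ]
top [473 227  24  96 238] [484.05462185 274.71008403] [ 0.31903617 -0.47330798  0.135     ]
top [361 263  27  26 529] [374.20037807 275.16635161] [ 0.31796115 -0.27188124  0.135     ]
tag [   0    0   76   60 2815] [[0.0, 59.0], [0.0, 0.0], [75.0, 0.0], [75.0, 59.0]]
[[0.8119, 0.5492, 0.026], [0.9614, 0.5625, 0.026], [0.9574, 0.381, 0.026], [0.8089, 0.3717, 0.026]]
tag [ 364    0   89   66 3949] [[363.1000061035156, 42.79999923706055], [379.0, -7.699999809265137], [452.5, 15.5], [436.6000061035156, 65.9000015258789]]
[[0.8368, -0.2907, 0.026], [0.9606, -0.3316, 0.026], [0.8995, -0.4948, 0.026], [0.7785, -0.4518, 0.026]]
tag [ 351  114   74   90 2692] [[350.6000061035156, 128.1999969482422], [376.5, 112.0], [424.3999938964844, 188.6999969482422], [398.6000061035156, 204.89999389648438]]
[[0.6361, -0.2562, 0.026], [0.6725, -0.3143, 0.026], [0.4998, -0.4092, 0.026], [0.465, -0.3526, 0.026]]
tag [ 283  127   32   64 1370] [[282.20001220703125, 127.0999984741211], [304.8999938964844, 123.5999984741211], [314.6000061035156, 187.0], [292.0, 190.5]]
[[0.6402, -0.1057, 0.026], [0.6477, -0.1558, 0.026], [0.505, -0.1745, 0.026], [0.4976, -0.1256, 0.026]]
tag [ 176  199   93   70 2779] [[174.60000610351562, 242.10000610351562], [254.0, 197.8000030517578], [269.0, 224.6999969482422], [189.60000610351562, 269.0]]
[[0.3863, 0.1277, 0.026], [0.4819, -0.0432, 0.026], [0.4234, -0.0755, 0.026], [0.3292, 0.0939, 0.026]]
```

View pics/topc.png

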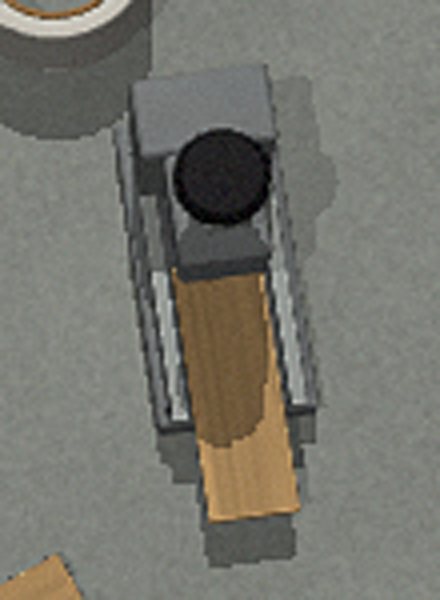

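View pics/scc.png

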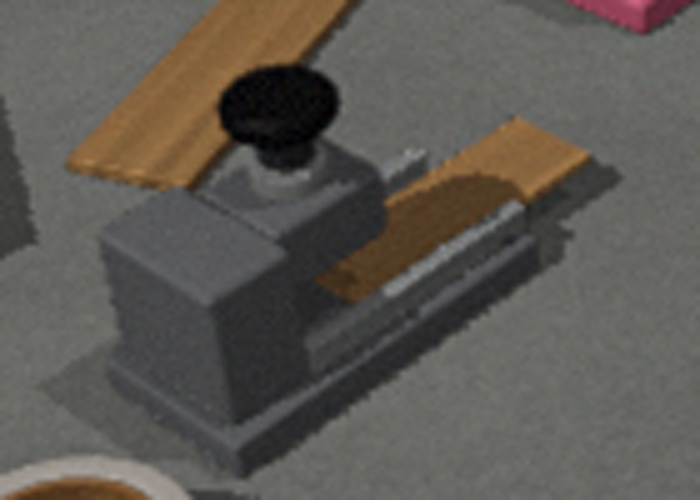

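Top view gives the knob at (0.6535, -0.1293). The tag's axis yaw is about 0.135, and its near end is about 38 mm short of home. Both loose tags are clear of the path, so I'll move to the pre-push pose.

```bash
cat >> h.py <<'E'
psi=0.135; K0=np.array([.6535,-.1293]); ex=np.array([np.cos(psi),np.sin(psi)])
Q=[0,-np.sin(psi/2),np.cos(psi/2),0]
def W(x,z,y=0):
    p=K0+x*ex+y*np.array([-ex[1],ex[0]]); return [p[0],p[1],z]
E
python3 - <<'E'
from rig import bot,capture
from h import *
bot.grasp(20)
bot.goto(W(-.205,.15),Q); print(bot.get_time_s(),bot.get_qpos())
from scipy.spatial.transform import Rotation as R
p=bot.get_tcp_pos();q=bot.get_ee_rot(); print(p,q)
c=capture("wrist"); cv2.imwrite("pics/w1.png",c["color"][:,:,::-1])
np.savez("w1",color=c["color"],mtx=c["mtx"],mount=c["mount"],p=p,q=q)
t=capture("top");cv2.imwrite("pics/t1.png",t["color"][:,:,::-1])
print(bot.get_gripper_width(),bot.get_ft_force())
E
```

```text
3.7083 [-4.22711046e-01  2.14351483e-01  1.77013828e+00  2.56685699e-04
  1.15697128e+00 -2.12946582e+00]
[ 0.45066185 -0.15634274  0.15004576] [ 1.13416470e-04 -6.78753968e-02  9.97693797e-01  7.26376356e-05]
-8.938295465216119e-05 [ 0.38025409  0.18549031 -0.10906034]
```

View pics/w1.png

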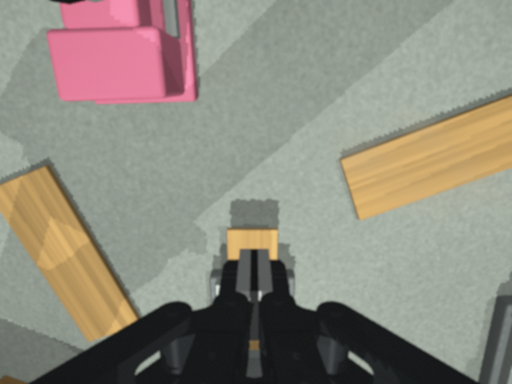

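The wrist view shows the tag's near end at about (253,229), edges at columns 228 to 278, so it is centred under the fingers. I'll measure the near end from this view as a cross-check, then descend and push.

```bash
python3 - <<'E'
from rig import bot,capture
from h import *
from scipy.spatial.transform import Rotation as R
d=np.load("w1.npz"); T=np.eye(4); q=d["q"]; T[:3,:3]=R.from_quat([q[1],q[2],q[3],q[0]]).as_matrix(); T[:3,3]=d["p"]
P=T@d["mount"]
def loc(p): v=p[:2]-K0; return (v@ex).round(4),(v@[-ex[1],ex[0]]).round(4)
for uv in [(228,230),(278,230)]: print(loc(onz(d,uv,.026,P)))
bot.move_linear(W(-.205,.013),v=.12)
f0=bot.get_ft_force()
r=bot.move_linear(W(-.135,.013),v=.07); print(r,bot.get_ft_force()-f0,bot.get_time_s())
r=bot.move_linear(W(-.116,.013),v=.025,force_limit=8)
p=np.array(bot.get_tcp_pos()); print("stop",r,loc(p),p,bot.get_ft_force()-f0,bot.get_time_s())
for n in("scene","top"):
    c=capture(n); cv2.imwrite(f"pics/{n}2.png",c["color"][:,:,::-1])
    if n=="top": cv2.imwrite("pics/t2c.png",cv2.resize(c["color"][60:210,240:350,::-1],None,fx=4,fy=4))
    else: cv2.imwrite("pics/s2c.png",cv2.resize(c["color"][150:280,110:250,::-1],None,fx=4,fy=4))
E
```

```text
(np.float64(-0.1529), np.float64(-0.0244))
(np.float64(-0.153), np.float64(0.0243))
False [-0.54999455  0.34859243  0.67319796] 6.25
stop False (np.float64(-0.1162), np.float64(0.0001)) [ 0.53831583 -0.14482965  0.0129193 ] [-0.00362738  0.45173575  1.34688805] 7.1583
```

View pics/t2c.png

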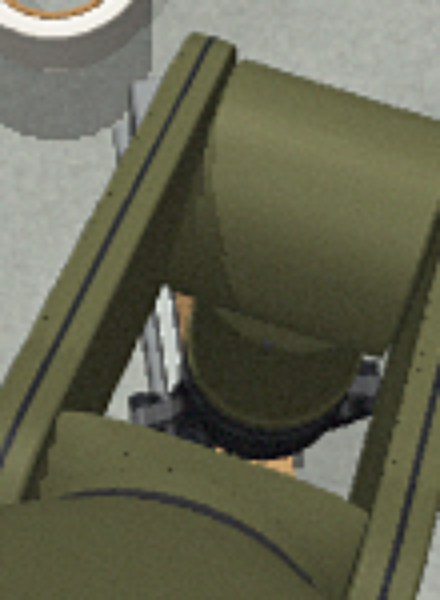

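View pics/s2c.png

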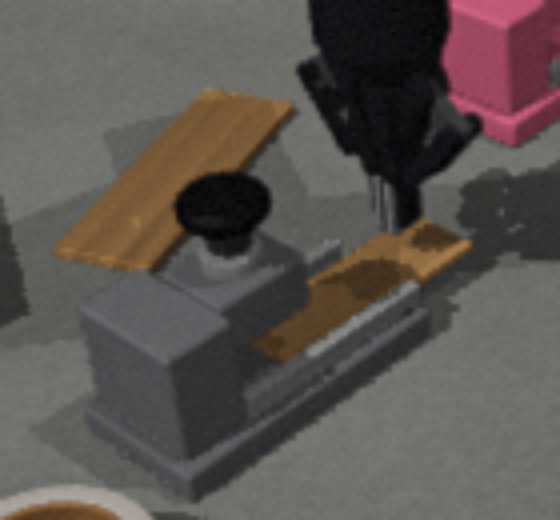

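The scene view shows the tag apparently still out, with the fingertip beyond its edge. I'll project known points to see where the tip actually is.

```bash
python3 - <<'E'
from rig import bot,capture
from h import *
c=capture("scene"); p=bot.get_tcp_pos(); print(p,proj(c,p),bot.get_gripper_width(),bot.get_ft_force())
k=cv2.resize(c["color"][150:280,110:250,::-1],None,fx=5,fy=5,interpolation=cv2.INTER_NEAREST).copy()
def mk(P,col):
    u=((proj(c,P)-[110,150]+.5)*5).astype(int); cv2.circle(k,tuple(int(a) for a in u),4,col,1)
mk(p,(0,0,255)); mk(W(0,.135),(255,0,255))
for y in(-.025,.025):
    mk(W(-.153,.026,y),(0,255,0)); mk(W(-.115,.026,y),(255,0,0))
for y in (-.045,.045): mk(W(-.1,.02,y),(0,255,255))
cv2.imwrite("pics/s3.png",k)
E
```

```text
[ 0.53830194 -0.14491153  0.01298988] [208.81558312 217.78431637] 0.00023490000813154027 [-0.41852707  1.12812628 -0.25994023]
```

View pics/s3.png

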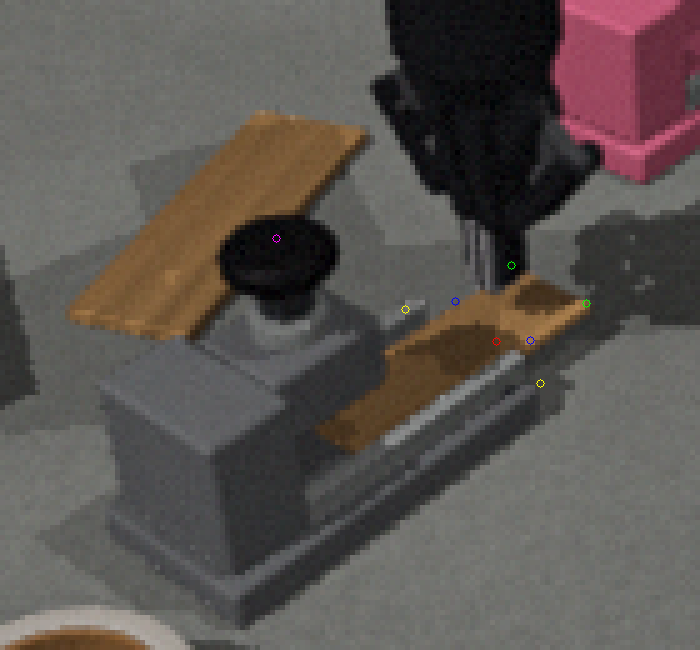

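```bash
python3 - <<'E'
from rig import bot,capture
from h import *
p=bot.get_tcp_pos();q=bot.get_ee_rot()
c=capture("wrist"); k=c["color"][:,:,::-1].copy()
for z in (0,-.012,-.024,-.04):
    u=proj(c,[0,0,z],c["mount"]); print(z,u); cv2.circle(k,tuple(int(round(a)) for a in u),3,(0,0,255),1)
for x in (.011,-.011):
    u=proj(c,[x,0,0],c["mount"]); cv2.circle(k,tuple(int(round(a)) for a in u),3,(0,255,0),1)
cv2.imwrite("pics/w3.png",cv2.resize(k[150:384,130:380],None,fx=2.4,fy=2.4))
E
```

```text
0 [253.38759394 234.76314418]
-0.012 [253.35029735 244.00555671]
-0.024 [253.30806626 254.47077894]
-0.04 [253.24222595 270.78656822]
```

View pics/w3.png

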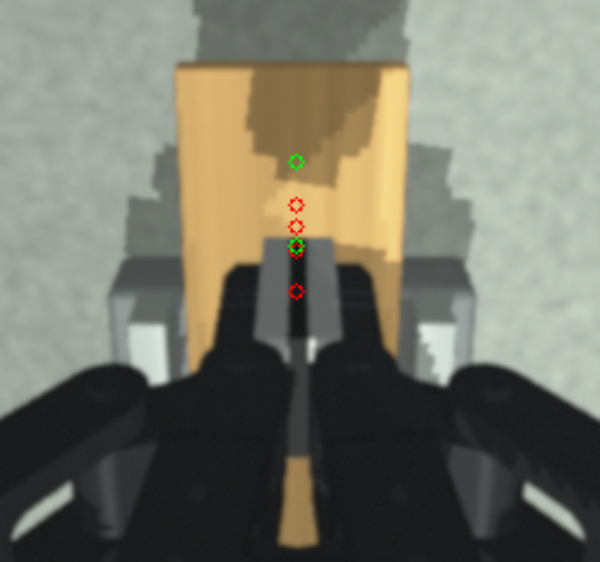

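```bash
python3 - <<'E'
from rig import bot,capture
from h import *
c=capture("scene"); k=cv2.resize(c["color"][170:230,180:240,::-1],None,fx=10,fy=10,interpolation=cv2.INTER_NEAREST).copy()
for z,col in((.026,(0,0,255)),(.036,(0,255,0)),(.046,(255,0,0))):
    pts=np.array([((proj(c,W(-.1162+a,z,b))-[180,170]+.5)*10) for a,b in((.011,.0145),(.011,-.0145),(-.011,-.0145),(-.011,.0145))]).astype(np.int32)
    cv2.polylines(k,[pts],True,col,1)
cv2.imwrite("pics/s4.png",k)
w=capture("wrist"); k=cv2.resize(w["color"][200:300,190:320,::-1],None,fx=6,fy=6,interpolation=cv2.INTER_NEAREST).copy()
for z,col in((-.013,(0,0,255)),(-.023,(0,255,0)),(-.033,(255,0,0))):
    pts=np.array([((proj(w,[a,b,z],w["mount"])-[190,200]+.5)*6) for a,b in((.011,.0145),(.011,-.0145),(-.011,-.0145),(-.011,.0145))]).astype(np.int32)
    cv2.polylines(k,[pts],True,col,1)
cv2.imwrite("pics/w4.png",k)
E
```

```text
(no output)
```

View pics/s4.png

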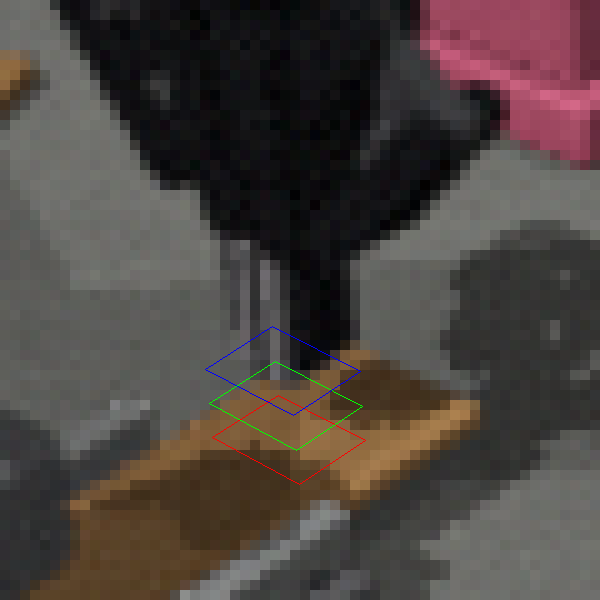

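View pics/w4.png

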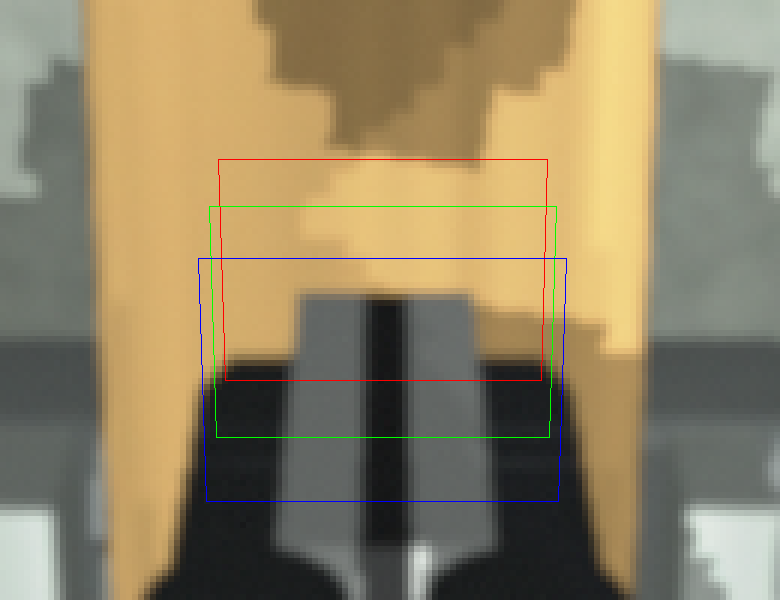

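Both views put the true fingertip about 35–40 mm above the reported TCP, so the push passed over the tag without touching it. I'll back off to bare bench and touch down gently to measure the offset.

```bash
python3 - <<'E'
from rig import bot,capture
from h import *
bot.move_linear(W(-.215,.013),v=.15)
bot.sleep(.1); print(bot.get_ft_force(),bot.get_time_s())
try:
    r=bot.move_linear(W(-.215,-.04),v=.03,force_limit=6)
except bot.PlanningError as e: print("PE",e); r=None
print(r,bot.get_tcp_pos(),bot.get_ft_force(),bot.get_time_s())
c=capture("scene"); cv2.imwrite("pics/s5.png",cv2.resize(c["color"][130:260,110:270,::-1],None,fx=4,fy=4))
E
```

```text
[-0.39530169 -0.22863318  0.56038703] 8.3667
True [ 0.44040591 -0.15821909 -0.03514627] [ 0.09075002 -0.73596603  5.92014879] 9.8
```

View pics/s5.png

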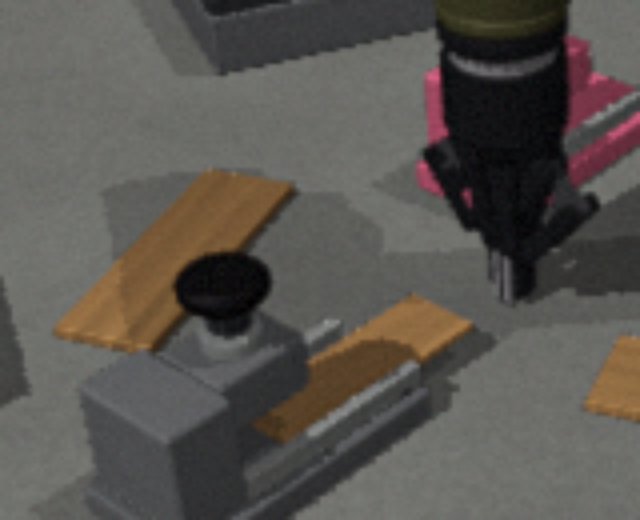

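The fingertips touched the bench with the reported TCP at z = -0.035, so they end 35 mm short of it. I'll correct for that, check the tip's horizontal position, and push again.

```bash
cat >> h.py <<'E'
OFF=-.035
def loc(p): v=np.asarray(p)[:2]-K0; return (v@ex).round(4),(v@[-ex[1],ex[0]]).round(4)
E
python3 - <<'E'
from rig import bot,capture
from h import *
c=capture("scene"); print("tip seen",loc(onz(c,(236.8,205.5),0.001)), "tcp",loc(bot.get_tcp_pos()))
z=.012+OFF
bot.move_linear(W(-.205,z),v=.05)
bot.sleep(.1); f0=bot.get_ft_force()
r=bot.move_linear(W(-.135,z),v=.07,force_limit=8); print(r,loc(bot.get_tcp_pos()),bot.get_ft_force()-f0,bot.get_time_s())
if not r:
    r=bot.move_linear(W(-.112,z),v=.025,force_limit=8)
    print("stop",r,loc(bot.get_tcp_pos()),bot.get_ft_force()-f0,bot.get_time_s())
c=capture("scene"); cv2.imwrite("pics/s6.png",cv2.resize(c["color"][130:260,110:270,::-1],None,fx=4,fy=4))
E
```

```text
tip seen (np.float64(-0.208), np.float64(0.0069)) tcp (np.float64(-0.2151), np.float64(0.0))
False (np.float64(-0.1355), np.float64(0.0002)) [-0.17540065 -0.75318631 -0.67912381] 11.6333
stop True (np.float64(-0.1233), np.float64(0.0004)) [-1.3860223  -0.13233668 -1.07509403] 12.2333
```

View pics/s6.png

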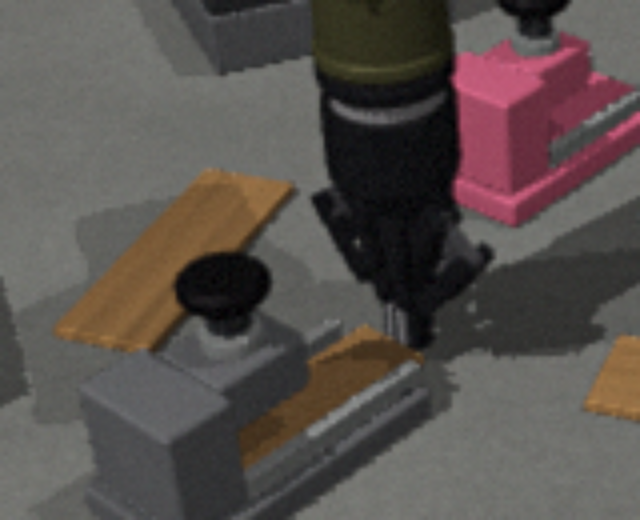

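The tag slid in and the push stopped at TCP x = -0.123. I'll press once more to confirm it is seated, then back away and measure the near end.

```bash
python3 - <<'E'
from rig import bot,capture
from h import *
from scipy.spatial.transform import Rotation as R
z=.012+OFF
r=bot.move_linear(W(-.112,z),v=.015,force_limit=8)
print("stop",r,loc(bot.get_tcp_pos()),bot.get_ft_force(),bot.get_time_s())
bot.move_linear(W(-.19,z),v=.12)
bot.move_linear(W(-.205,.14+OFF),v=.15)
p=bot.get_tcp_pos();q=bot.get_ee_rot(); c=capture("wrist")
T=np.eye(4);T[:3,:3]=R.from_quat([q[1],q[2],q[3],q[0]]).as_matrix();T[:3,3]=p
np.savez("w7",color=c["color"],mtx=c["mtx"],P=T@c["mount"])
cv2.imwrite("pics/w7.png",c["color"][:,:,::-1])
c=capture("scene"); np.savez("s7",**c)
k=cv2.resize(c["color"][150:260,110:250,::-1],None,fx=5,fy=5).copy()
for y in(-.025,.025):
    u=((proj(c,W(-.115,.026,y))-[110,150]+.5)*5); cv2.circle(k,tuple(int(a) for a in u),4,(255,0,0),1)
cv2.imwrite("pics/s7.png",k); print(bot.get_time_s())
E
```

```text
stop True (np.float64(-0.1236), np.float64(0.001)) [ 0.37482728 -0.43727697 -0.1109951 ] 12.6917
14.5
```

View pics/w7.png

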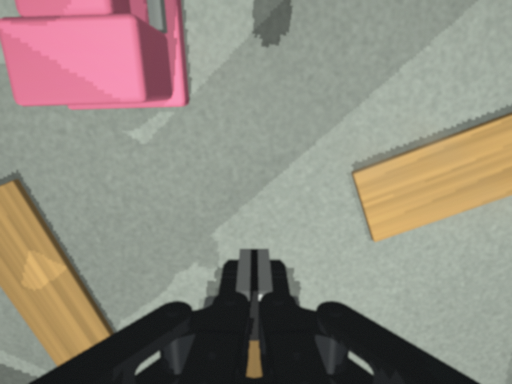

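View pics/s7.png

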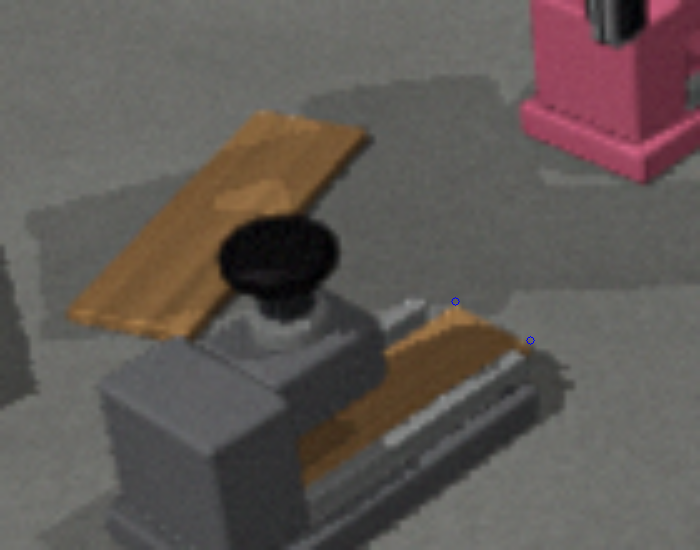

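The near-end corners at (460,308) and (528,349) in the crop match home apart from the same ~1.5 px bias the knob shows. A second 8 N push also stopped at the same point. I'll move above the knob and check the near end again with the wrist camera before pressing.

```bash
python3 - <<'E'
from rig import bot,capture
from h import *
from scipy.spatial.transform import Rotation as R
bot.move_linear(W(-.17,.20+OFF),v=.15)
bot.move_linear(W(0,.17+OFF),v=.15)
p=bot.get_tcp_pos();q=bot.get_ee_rot(); c=capture("wrist")
T=np.eye(4);T[:3,:3]=R.from_quat([q[1],q[2],q[3],q[0]]).as_matrix();T[:3,3]=p
P=T@c["mount"]; np.savez("w8",color=c["color"],mtx=c["mtx"],P=P)
k=c["color"][:,:,::-1].copy()
for y in(-.025,.025):
    for x,z in((-.115,.026),(-.1,.034)):
        u=proj(c,W(x,z,y*(1 if z<.03 else 28/25)),P); print(u); cv2.circle(k,tuple(int(round(a)) for a in u),3,(255,0,0),1)
cv2.imwrite("pics/w8.png",k); print(loc(p),bot.get_time_s())
s=capture("scene"); cv2.imwrite("pics/s8.png",cv2.resize(s["color"][130:260,110:250,::-1],None,fx=4,fy=4))
E
```

```text
[221.05129376  43.69775654]
[216.80642238  63.50728381]
[284.98936387  43.76147   ]
[289.26259416  63.56487485]
(np.float64(-0.0008), np.float64(0.0)) 16.4667
```

View pics/w8.png

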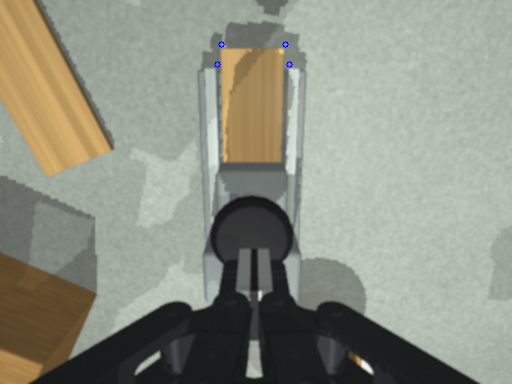

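View pics/s8.png

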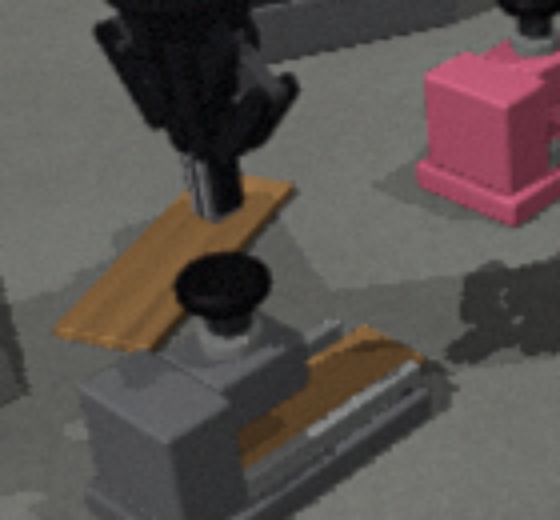

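The tag's near end (row 48) and the fence ends (row 68) are 20 px apart, as predicted for a tag 15 mm proud of the base, so it is home. The fingertips are over the knob and the other things are clear, so I'll press.

```bash
python3 - <<'E'
from rig import bot,capture
from h import *
bot.move_linear(W(0.001,.142+OFF),v=.06)
bot.sleep(.1); f0=bot.get_ft_force()
r=bot.move_linear(W(0.001,.109+OFF),v=.025,force_limit=24)
print(r,np.array(bot.get_tcp_pos())[2]-OFF,bot.get_ft_force()-f0,bot.get_time_s())
s=capture("scene"); cv2.imwrite("pics/s9.png",cv2.resize(s["color"][130:260,110:250,::-1],None,fx=4,fy=4))
bot.sleep(.4)
print(np.array(bot.get_tcp_pos())[2]-OFF,bot.get_ft_force()-f0,bot.get_time_s())
E
```

```text
True 0.11585503671491476 [-3.82884232  0.97283128 11.63353929] 18.3167
0.11653370642360156 [-3.64871135  0.61645857 12.02496605] 18.7667
```

View pics/s9.png

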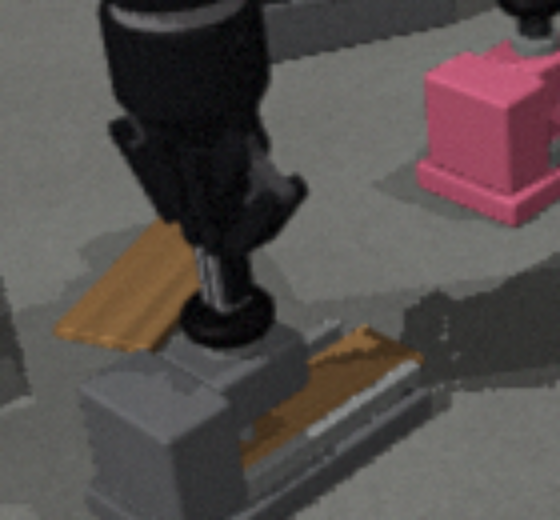

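The force stop let the arm ease back: 12 N is just short of the 14 N needed at the stop. I'll step down in small increments until the force shows it has bottomed, then hold.

```bash
python3 - <<'E'
from rig import bot,capture
from h import *
f0z=0.0
z=np.array(bot.get_tcp_pos())[2]-OFF
for i in range(8):
    z-=.0007
    bot.move_linear(W(0.001,z+OFF),v=.01)
    f=bot.get_ft_force(); print(round(z,4),round(bot.get_tcp_pos()[2]-OFF,4),f.round(1),round(bot.get_time_s(),2))
    if f[2]>21: break
bot.sleep(.2); print(bot.get_ft_force(),bot.get_tcp_pos()[2]-OFF)
s=capture("scene"); cv2.imwrite("pics/s10.png",cv2.resize(s["color"][130:260,110:250,::-1],None,fx=4,fy=4))
bot.sleep(.5); print(bot.get_ft_force(),bot.get_time_s())
E
```

```text
0.1158 0.118 [-3.5 -0.2 11. ] 19.08
0.1151 0.1173 [-3.1  1.6 11.5] 19.33
0.1144 0.1166 [-3.7  0.5 11.7] 19.58
0.1137 0.116 [-3.1  0.9 13.5] 19.83
0.113 0.1154 [-3.2  0.5 13.5] 20.08
0.1123 0.1149 [-3.   0.7 13.4] 20.33
0.1116 0.1148 [-4.4  0.7 16.1] 20.58
0.1109 0.1148 [-6.5  1.4 20.2] 20.83
[-6.5391606   1.81041217 19.53727234] 0.11484126658702273
[-5.79976492  0.78336274 18.74093469] 21.5833
```

View pics/s10.png

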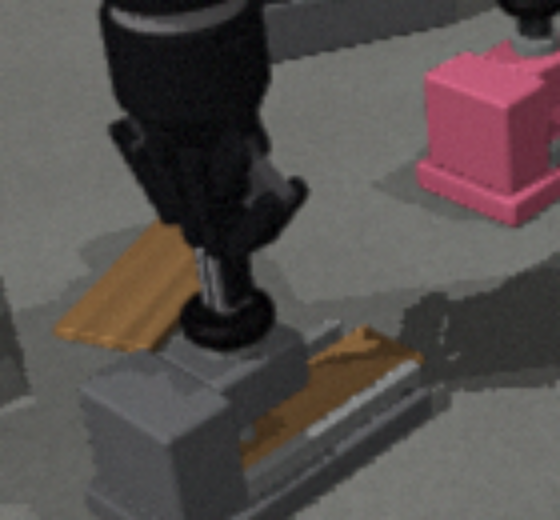

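The knob bottomed: height held at 0.1148 while the force rose past 14 N to about 20 N, and I held it there for about a second. Next I'll lift straight off, move clear and check.

```bash
python3 - <<'E'
from rig import bot,capture
from h import *
bot.move_linear(W(0.001,.15+OFF),v=.06)
bot.move_linear(W(0,.20+OFF),v=.15)
bot.move_linear(W(-.27,.26+OFF),v=.2)
q=bot.get_qpos(); q[0]+=.6; bot.move_j(q)
print(bot.get_time_s(),bot.get_ft_force())
t=capture("top"); s=capture("scene")
cv2.imwrite("pics/t11.png",t["color"][:,:,::-1]); cv2.imwrite("pics/s11.png",s["color"][:,:,::-1])
m=(t["color"].max(2)<45).astype(np.uint8); n,l,st,ce=cv2.connectedComponentsWithStats(m)
for i in range(1,n):
    if 300<st[i,4]<700: print("knob",st[i],ce[i])
cv2.imwrite("pics/t11c.png",cv2.resize(t["color"][60:210,240:350,::-1],None,fx=4,fy=4))
print(proj(t,W(-.115,.026)))
E
```

```text
25.3833 [ 0.22347769  1.06234076 -0.07537313]
knob [283  93  25  24 410] [295.4097561 104.3195122]
knob [361 263  27  26 528] [374.18939394 275.21969697]
[300.60067425 171.44983857]
```

View pics/t11c.png

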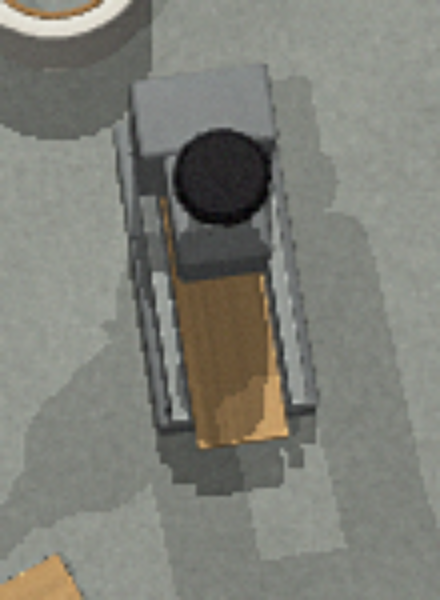

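View pics/s11.png

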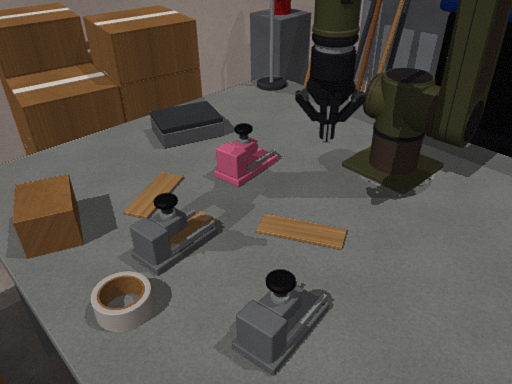

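The top view shows the tag's near end at about (300.5,170.5), against (300.6,171.4) predicted for home. The knob is back at its starting pixel (295,104). The spare punch looks unchanged and the arm is clear.

```bash
python3 -c "
from rig import bot
bot.sign_off(); print(bot.get_time_s())"
```

```text
the job is handed in; nothing more can be done
the job is handed in; nothing more can be done
```

I pushed the tag home, then pressed the tagged punch's knob to its stop, held it about a second and let it spring back up. The job was handed in at about 25.5 s on the robot clock.

- **First push missed:** it passed over the tag without touching it. The fingertips really end about 35 mm short of the reported TCP. I saw this in two views and confirmed it with a light touch on bare bench, then corrected every later height by that amount.
- **Tag home:** two pushes, each set to stop at 8 N, stopped at the same point. In the last top view the near end is within about 1 px of where home should be.
- **Knob pressed:** the first press stopped on force and eased back to about 12 N, just short of the stop. I stepped down without letting the knob up until its height held at 115 mm while the force rose to about 20 N.
- **End state:** the knob is back at its starting pixel. The empty punch and the pink look-alike were never approached and look unchanged, and the arm is clear of everything.
- **Small disagreement:** the wrist and scene views showed the tag about 1.5–4 px (up to 3 mm) from prediction. The knob and fence ends showed the same shift, so I took it as calibration error.

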